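# Put the lid on the tin that holds the lock cylinder

## Task

Two open blue parts tins stand on the bench; one of them holds a brass lock cylinder. Pick up the loose aluminium lid by its black knob and set it, without dropping it, on the tin with the lock cylinder so that it sits level and fully home on the rim, then let go. Leave the empty tin open and where it stands.

Things in the scene. Friction and masses are not known exactly. Their poses are not given: they have to be found in the camera images.
- lid: Loose round lid of pale aluminium, knob up. Origin: centre of the underside, z up. From the bottom: tapered plug 10 mm deep (62 mm across below, 75 mm at its top); flat flange 96 mm across, 10 to 14 mm above the origin; black upright cylindrical knob 30 mm across, 14 to 42 mm above the origin. About 0.12 kg. Yaw does not matter.
- tin: Tin to be covered: open, round, blue, loose, upright, the lock cylinder inside. 90 mm across, 62 mm high, mouth 83 mm across, floor 5 mm thick, 0.45 kg. Origin: centre of its underside, z up; flat rim 62 mm above it. The flange rests on the rim, the plug hangs inside with 4 mm play all round, so the seated lid's origin is 52 mm above the tin's.
- spare_tin: The same blue tin, same origin, but empty; stays open and where it is. (Lid and tins stand near the bench's front edge. A fixed blue vise 130 mm high stands at x 0.33 to 0.45, y -0.06 to 0.04; behind it, from about x = 0.48, cartons and to the right a black case, up to 0.25 m high: carry things across in front of these, near x = 0.36, over the vise, or well above all.)
- brass_cylinder: Brass lock cylinder, 43 x 24 x 40 mm, standing loose on the floor of the tin to be covered, entirely below the rim and clear of the seated lid. Origin at the centre of its underside.

How it is judged:
By the outcome, as a careful person would: the job done as asked, in the order asked, and still so for the second after the job is handed in, with the robot touching nothing.
It also fails if it takes over 42 s, if anything falls off the work surface, if the arm or the gripper's body presses on something with over 40 N, if the wrist force passes 120 N, or if a joint passes its speed limit or range.

## Robot

A 6-joint arm with a two-finger parallel gripper is mounted at the origin on a cart in front of the work surface, level with it; the furniture and walls round the work are solid. World frame = base frame: x ahead of the robot, y to its left, z up, the work surface at z = 0. Lengths are in mm, angles in degrees, forces in N, time in s.
With the tool pointing down it reaches from about 225 to 725 mm from the base axis. Payload 3.1 kg.
Tool frame: the origin (TCP) lies on the centre line of the jaws, within the pads' length; the fingertips stand r.tip_reach ahead of it and the grasp point (between the pads) lies 6 mm ahead of it (r.tip_reach is the distance from the TCP to the fingertips, in mm); y points along the fingers, z is the direction in which the jaws open and shut, and the axes are right-handed (so a half turn about y gives the same grasp; the last joint's range is limited). The gripper opens to 85 mm and grips with 20 to 120 N. Pads are 22 mm wide; open, the fingers measure 114 mm over their backs; the gripper's body (76 mm by 85 mm) begins 54 mm behind the grasp point. The pads swing forward as they close: fully open they stand 13 mm farther back than shut.
Start: joints at [64.813, 2.75, 5.684, 92.934, 0, 82.678], TCP at [161.063, 499.676, 256.312] pointing down, gripper open.
Joint ranges: [-166.93, 166.93], [-56.73, 111.36], [-69.38, 81.34], [-121.58, 131.49], [-85.45, 84.26], [-180, 180]. Speed limits (degrees/s): [159.86, 159.86, 180, 180, 180, 180].

## Interface

Orientations are given as [roll, pitch, yaw] about the fixed x, y, z axes, in that order (R = Rz(yaw) Ry(pitch) Rx(roll)).
In Python, from plant import r, imaging, nets gives the robot as it stands. The module is installed in compiled form; this text tells all that it offers.
- The arm moves only by the tool move_arm, never from a script. Its argument "increments" is a list of rows, each a list of 7 numbers: the finger opening in cm, from 0 to 8.54, then the shift along the tool's x, y, z in cm, then the turn, a rotation vector about the tool's x, y, z in degrees. In form: [[grip, x, y, z, ax, ay, az], ...]. A call has 1 to 20 rows; each row shifts and turns the pose as measured when the row begins, along the tool's axes as they then stand; what a row does not reach is not made up. A row lasts 1/10 s, in which the tool goes at most 50 mm and 8.59 degrees, less where a joint would pass 70% of its speed; a pose out of reach is approached as far as the arm can. A call is refused whole if a number of a shift passes 5 or a number of a turn 8.59, either way. A call with a gripper value outside its range is refused whole. The fingers move at their own pace and stop on an object; "squeeze" is the grip in N (left out, the last holds). Time passes only in rows, so rows that do not move let the fingers close. It gives the time, the measured TCP pose, the force and the opening at its end, in the units of the state.
- r.get_obs(): the state, without advancing time (a new reading comes with each control period).
- imaging.capture(name): name is "scene" or "top" or "wrist"; returns the picture (480x640x3 uint8, red, green, blue); there is no depth.
- imaging.camera_params(name): a dict with "K" (3x3 intrinsics, pixels), "k1" (the pictures are not rectified: a ray, as slopes to the right and down, at radius r is drawn at 1 + k1 r^2 times it, then the intrinsics apply), "rvec" (rotation vector, rad) and "tvec" (3), from world to camera coordinates, as OpenCV has them. Camera axes: x right, y down, z forward; pixel columns grow to the right and rows downward; lengths in mm; the calibration is good to about 2 mm. A picture is of the moment at which its call begins: read the wrist's pose just before it. camera_params takes no time and is no camera call; for the wrist camera it gives the pose at the moment of the call.
- r.close_job(): hands the job in, once; it reports no verdict.
Trained networks look in the newest picture that a camera, given by its name, has taken for a name from the list of things; names that differ only in an ending like _2 or _b are one class to them, and where a whole thing is asked for, a point or a joint stands for the part that bears it (a point fixed in the world has none). Each returns a list of dicts, best first, with "score" (0 to 1); they miss things now and then, are a little off and sometimes report something else, mostly with a low value. They report only what shows in the picture. A call takes as long as a camera call.
- nets.boxes_of(thing, camera): "point" ([x, y, z] in mm, in the coordinates of the camera as it stood for that picture, good to about 4 mm: the middle of the surface that is visible of it).
- nets.pinpoint(thing, camera): "point" ([x, y, z] in mm, in the coordinates of the camera as it stood for that picture, good to about 4 mm: a listed point, or the origin of a listed thing).
The state is a dict: "clock": time; "q": joint angles; "dq": joint speeds; "joint_efforts": joint torques, N m; "eef_pos": TCP position; "eef_rot": TCP orientation; "wrist_force": force on the tool from outside, world axes, zero at the start; "moment": the same for the moment, N m; "gripper_width": opening from 0.0 (shut) to 1.0 (fully open).
Only numpy, scipy, OpenCV 4.12 (cv2) and the standard library are available. Lean on these libraries where they do the work, as an engineer would, in place of code of your own. Each camera call takes 0.05 s, during which the arm holds its last target. There are 200 camera calls.

## Working session

There is one attempt and no reset: what is moved stays moved. The work goes in short steps, Python scripts to look and compute and a tool call to move; the robot and the scene stay as the last step left them, time stands still between calls to the robot, and variables do not carry over. Pictures are saved under pics/ and viewed, about 8 in all and at most 12, crops included, and the job is handed in when it is done.

Besides the shell and the picture viewer there is one more tool, called after "Request:" as name(argument=value, ...) on one line, values as JSON. move_arm: Moves the arm, as the interface text tells. Its arguments: {"type":"object","properties":{"increments":{"type":"array"},"squeeze":{"type":"number"}},"required":["increments"]}

```bash
mkdir -p pics
cat > h.py <<'E'
from plant import r, imaging, nets
import numpy as np, cv2
from scipy.spatial.transform import Rotation as Ro
def cap(n,f=None):
    p=imaging.camera_params(n); im=imaging.capture(n)
    if f: cv2.imwrite(f'pics/{f}.png',im[:,:,::-1])
    return im,p
def toW(p,c):
    R=cv2.Rodrigues(np.array(p['rvec'],float))[0]; return R.T@(np.array(c,float)-np.array(p['tvec'],float).ravel())
def ray(p,uv,z):
    K=np.array(p['K'],float); R=cv2.Rodrigues(np.array(p['rvec'],float))[0]; t=np.array(p['tvec'],float).ravel()
    s=cv2.undistortPoints(np.array([[uv]],float),K,np.array([p['k1'],0,0,0.]))[0,0]
    d=R.T@[s[0],s[1],1]; o=-R.T@t; return o+d*(z-o[2])/d[2]
def pix(p,X):
    return cv2.projectPoints(np.array(X,float).reshape(-1,3),np.array(p['rvec'],float),np.array(p['tvec'],float),np.array(p['K'],float),np.array([p['k1'],0,0,0.]))[0].reshape(-1,2)
E
python3 - <<'E'
from h import *
o=r.get_obs(); print(o['clock'],o['eef_pos'],o['eef_rot'],o['gripper_width'],r.tip_reach)
ims=[]
for n in ['scene','top']:
    im,p=cap(n); ims.append(im)
    for t in ['lid','tin','spare_tin','brass_cylinder']:
        for f in (nets.boxes_of,nets.pinpoint):
            print(n,t,f.__name__,[(round(d['score'],2),toW(p,d['point']).round().tolist(),pix(p,toW(p,d['point'])).round().tolist()) for d in f(t,n)[:3]])
cv2.imwrite('pics/a.png',ims[0][:,:,::-1]);cv2.imwrite('pics/b.png',ims[1][:,:,::-1])
E
```

```text
0.0 [160.83206162 499.15412462 255.08432194] [-9.01385092e+01  1.69005477e-02 -1.78657562e+01] 1.0007864819788201 25.0
scene lid call [(0.6, [402.0, -180.0, 16.0], [[391.0, 290.0]])]
scene lid call [(0.74, [412.0, -172.0, -1.0], [[389.0, 291.0]])]
scene tin call [(0.93, [406.0, 297.0, 37.0], [[200.0, 197.0]])]
scene tin call [(0.56, [416.0, 313.0, -1.0], [[201.0, 206.0]])]
scene spare_tin call [(0.68, [396.0, -322.0, 30.0], [[467.0, 320.0]])]
scene spare_tin call [(0.9, [383.0, -315.0, -2.0], [[457.0, 335.0]])]
scene brass_cylinder call [(0.47, [420.0, 319.0, 40.0], [[198.0, 190.0]])]
scene brass_cylinder call [(0.42, [426.0, 313.0, 4.0], [[204.0, 202.0]]), (0.32, [414.0, -174.0, -3.0], [[390.0, 292.0]])]
top lid call [(0.94, [412.0, -171.0, 12.0], [[397.0, 236.0]])]
top lid call [(0.8, [410.0, -174.0, -0.0], [[397.0, 237.0]])]
top tin call [(0.7, [418.0, 309.0, 15.0], [[186.0, 230.0]])]
top tin call [(0.92, [420.0, 308.0, -1.0], [[189.0, 230.0]])]
top spare_tin call [(0.93, [387.0, -329.0, 10.0], [[466.0, 248.0]])]
top spare_tin call [(0.74, [385.0, -324.0, -2.0], [[462.0, 249.0]]), (0.54, [423.0, 310.0, 0.0], [[188.0, 229.0]])]
top brass_cylinder call [(0.47, [424.0, 311.0, 37.0], [[182.0, 227.0]])]
top brass_cylinder call [(0.68, [423.0, 317.0, -2.0], [[185.0, 229.0]])]
```

View pics/a.png

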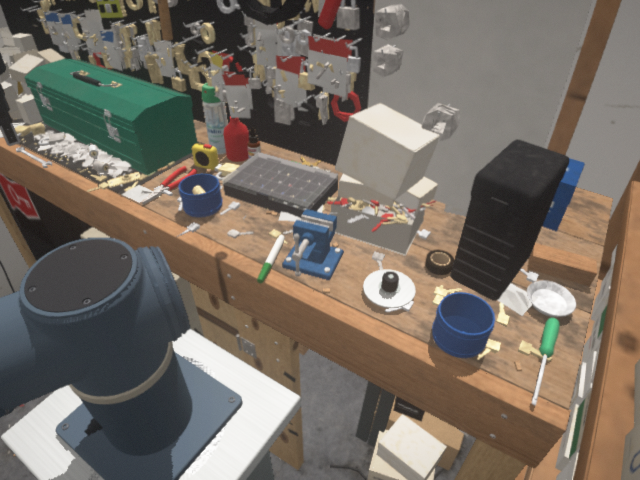

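View pics/b.png

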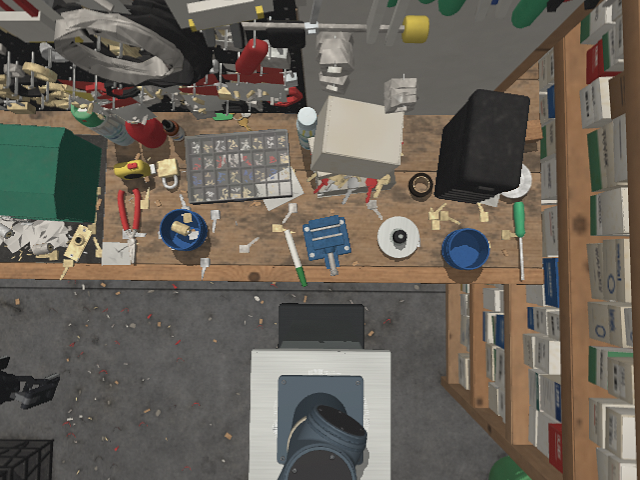

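The top view shows the lid with its knob at (399,237). The left tin at (183,229) holds the brass cylinder, and the right tin at (466,248) is empty, which agrees with the networks. I'm moving above the lid now.

Request:
move_arm(increments=[[8.5,2.78,0,-3.52,0,0,0],[8.5,2.78,0,-3.52,0,0,0],[8.5,2.78,0,-3.52,0,0,0],[8.5,2.78,0,-3.52,0,0,0],[8.5,2.78,0,-3.52,0,0,0],[8.5,2.78,0,-3.52,0,0,0],[8.5,2.78,0,-3.52,0,0,0],[8.5,2.78,0,-3.52,0,0,0],[8.5,2.78,0,-3.52,0,0,0],[8.5,2.78,0,-3.52,0,0,0],[8.5,2.78,0,-3.52,0,0,0],[8.5,2.78,0,-3.52,0,0,0],[8.5,2.78,0,-3.52,0,0,0],[8.5,2.78,0,-3.52,0,0,0],[8.5,0,0,0,0,0,0]], squeeze=40)

```text
clock: 2.4
eef_pos: [390.3, -109.2, 256.5]
eef_rot: [-89.8, -0.8, -17.5]
wrist_force: [-0.7, 0.1, -0.4]
gripper_width: 0.995
```

Request:
move_arm(increments=[[6.5,2,1.5,-2.7,0,0,0],[6.5,2,1.5,-2.7,0,0,0],[6.5,0,3,0,0,0,0],[6.5,0,0,0,0,0,0],[6.5,0,0,0,0,0,0]])

```text
clock: 2.9
eef_pos: [413.8, -174.7, 197.0]
eef_rot: [-89.7, -0.9, -17.7]
wrist_force: [-0.1, -1.0, 0.6]
gripper_width: 0.76
```

Run:
```python
from h import *
o=r.get_obs(); print(o['clock'],o['eef_pos'],o['eef_rot'])
im,p=cap('wrist','w1')
for f in (nets.boxes_of,nets.pinpoint):
  print([(round(d['score'],2),toW(p,d['point']).round(1).tolist(),pix(p,toW(p,d['point'])).round().tolist()) for d in f('lid','wrist')[:3]])
g=cv2.cvtColor(im,cv2.COLOR_RGB2GRAY)
print('tcp pix',pix(p,[*o['eef_pos'][:2],42]), 'knob top scale', pix(p,[[411,-173,42],[426,-173,42]]))
```

```text
2.9 [ 413.76038407 -174.67681517  196.9558236 ] [-89.74844982  -0.89773765 -17.66219586]
[(0.73, [405.0, -169.9, 12.3], [[323.0, 204.0]])]
[(0.8, [411.2, -168.7, -1.6], [[327.0, 207.0]])]
tcp pix [[320.99818112 225.45149585]] knob top scale [[322.0293465  221.31994559]
 [328.16517314 239.8986607 ]]
```

View pics/w1.png

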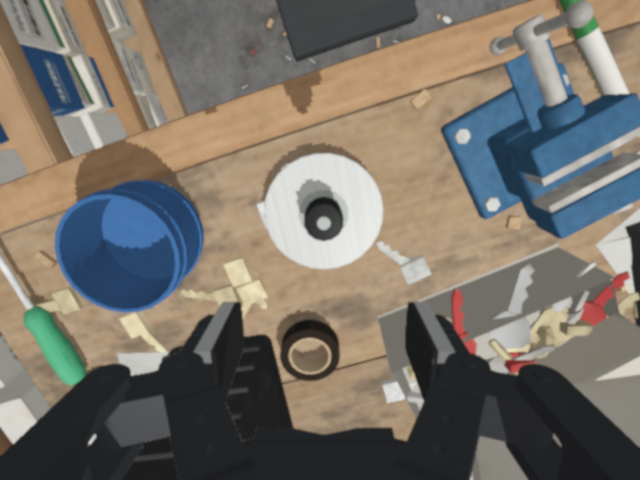

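The wrist view shows the lid's flange centred near (324,211) and the knob's top near (323,222).

Run:
```python
from h import *
p=imaging.camera_params('wrist')
print(ray(p,(324,211),14),ray(p,(323,222),42))
im=cv2.imread('pics/w1.png'); hsv=cv2.cvtColor(im,cv2.COLOR_BGR2HSV)
m=((hsv[...,1]<30)&(hsv[...,2]>170)).astype(np.uint8); m=cv2.morphologyEx(m,cv2.MORPH_OPEN,np.ones((15,15)))
n,l,s,c=cv2.connectedComponentsWithStats(m)
k=l[180,290]; ct=max(cv2.findContours((l==k).astype(np.uint8),0,1)[0],key=cv2.contourArea)
e=cv2.fitEllipse(cv2.convexHull(ct)); print(e, ray(p,e[0],14), r.get_obs()['eef_pos'])
```

```text
[ 411.48570349 -171.44736505   14.        ] [ 412.66493065 -172.71604674   42.        ]
((322.6486511230469, 210.5972900390625), (115.24881744384766, 120.62903594970703), 89.82475280761719) [ 410.84066548 -172.38124035   14.        ] [ 414.24371058 -174.68429321  197.81175819]
```

Request:
move_arm(increments=[[6.5,-0.33,3,0.15,-0.25,0,0.9],[6.5,0,4,0,0,0,0],[6.5,0,4,0,0,0,0],[6.5,0,2.5,0,0,0,0],[6.5,0,0,0,0,0,0],[6.5,0,0,0,0,0,0]])

```text
clock: 3.65
eef_pos: [421.6, -174.2, 72.7]
eef_rot: [-90.4, -1.5, -17.2]
wrist_force: [-0.6, -0.6, 0.9]
gripper_width: 0.761
```

Run:
```python
from h import *
for i in range(4):
    o=r.get_obs(); print(o['clock'],o['eef_pos'].round(1),o['eef_rot'].round(2),o['q'].round(2))
    imaging.capture('top') if i<3 else 0
```

```text
3.65 [ 421.6 -174.2   72.7] [-90.36  -1.49 -17.25] [-30.88  -6.82 -24.7   70.6    0.   -13.63]
3.7 [ 421.6 -174.2   72.9] [-90.36  -1.5  -17.25] [-3.089e+01 -6.830e+00 -2.468e+01  7.061e+01  1.000e-02 -1.363e+01]
3.75 [ 422.  -174.6   73.3] [-90.38  -1.56 -17.27] [-30.9   -6.85 -24.64  70.59  -0.   -13.63]
3.8 [ 422.2 -174.8   73.4] [-90.39  -1.6  -17.28] [-30.91  -6.85 -24.63  70.57   0.   -13.63]
```

Request:
move_arm(increments=[[6.5,-1.07,0,-0.1,-0.3,0,1.6],[6.5,0,0,0,0,0,0],[6.5,0,0,0,0,0,0]])

```text
clock: 4.1
eef_pos: [413.3, -173.9, 77.3]
eef_rot: [-90.8, -0.3, -17.3]
wrist_force: [0.5, 0.2, -0.3]
gripper_width: 0.762
```

Request:
move_arm(increments=[[6.5,-0.22,1.5,0.1,0.8,0,0.3],[6.5,0,1.5,0,0,0,0],[6.5,0,0,0,0,0,0],[6.5,0,0,0,0,0,0]])

```text
clock: 4.5
eef_pos: [411.6, -172.8, 45.6]
eef_rot: [-89.9, -0.0, -17.3]
wrist_force: [0.5, 0.0, 0.7]
gripper_width: 0.762
```

Request:
move_arm(increments=[[6.5,0,0.25,0,0,0,0],[4,0,0,0,0,0,0],[2,0,0,0,0,0,0],[2,0,0,0,0,0,0],[2,0,0,0,0,0,0],[2,0,0,0,0,0,0]], squeeze=40)

```text
clock: 5.1
eef_pos: [411.8, -172.9, 43.5]
eef_rot: [-89.9, -0.0, -17.3]
wrist_force: [0.3, 0.2, -1.2]
gripper_width: 0.337
```

Request:
move_arm(increments=[[1.5,0,-1,0,0,0,0],[1.5,0,-2,0,0,0,0],[1.5,0,-3,0,0,0,0],[1.5,0,-4,0,0,0,0],[1.5,0,-4,0,0,0,0],[1.5,0,-4,0,0,0,0],[1.5,0,-3,0,0,0,0],[1.5,0,0,0,0,0,0]])

```text
clock: 5.9
eef_pos: [409.2, -171.6, 262.7]
eef_rot: [-89.8, 0.2, -17.3]
wrist_force: [0.4, -0.1, -1.2]
gripper_width: 0.338
```

Run:
```python
from h import *
print(r.get_obs()['wrist_force'])
a,p=cap('wrist'); b,_=cap('scene')
cv2.imwrite('pics/c.png',np.hstack([cv2.resize(a,(400,300)),b[180:480,240:640]])[:,:,::-1])
```

```text
[ 0.38386938 -0.1301717  -1.22399399]
```

View pics/c.png

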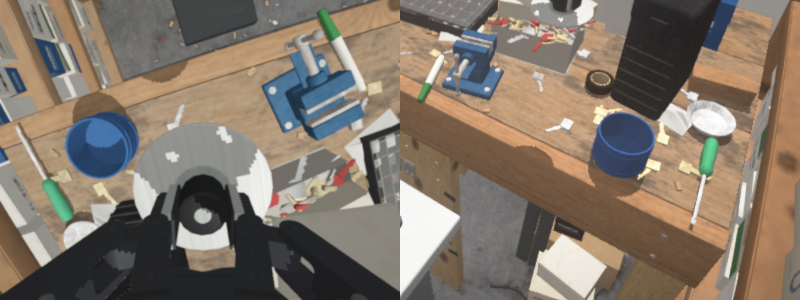

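The left half shows the lid gripped squarely by its knob. The right half shows the empty tin untouched. I'm carrying the lid over at about 260 mm height, x near 370.

Request:
move_arm(increments=[[1.5,-1,0,1.6,0,0,0],[1.5,-2.05,0,3.24,0,0,0],[1.5,-2.05,0,3.24,0,0,0],[1.5,-2.05,0,3.24,0,0,0],[1.5,-1.1,0,3.5,0,0,0],[1.5,-0.55,0,3.7,0,0,0],[1.5,-0.55,0,3.7,0,0,0],[1.5,-0.55,0,3.7,0,0,0],[1.5,-0.55,0,3.7,0,0,0],[1.5,-0.3,0,2,0,0,0],[1.5,0,0,0,0,0,0],[1.5,0,0,0,0,0,0]])

```text
clock: 7.2
eef_pos: [385.5, 175.0, 231.2]
eef_rot: [-90.5, 3.3, -17.5]
wrist_force: [0.8, -0.1, -1.7]
gripper_width: 0.336
```

Run:
```python
from h import *
o=r.get_obs();print(o['eef_pos'].round(1),o['eef_rot'].round(2))
im,p=cap('wrist','w2')
for t in ['tin','brass_cylinder','lid']:
 for f in (nets.boxes_of,nets.pinpoint):
  print(t,[(round(d['score'],2),toW(p,d['point']).round(1).tolist()) for d in f(t,'wrist')[:3]])
a=np.linspace(0,2*np.pi,72)
v=im[:,:,::-1].copy()
for c,z,R in (((420,309),62,45),((420,309),0,45)):
  q=pix(p,np.c_[c[0]+R*np.cos(a),c[1]+R*np.sin(a),a*0+z]); cv2.polylines(v,[q.round().astype(int)],True,(0,255,0),1)
cv2.imwrite('pics/w2o.png',v)
```

```text
[385.5 175.  231.2] [-90.48   3.29 -17.52]
tin [(0.83, [427.8, 318.5, 25.9])]
tin [(0.75, [424.9, 310.8, -5.3])]
brass_cylinder [(0.72, [426.6, 314.1, 43.0])]
brass_cylinder [(0.62, [424.5, 313.8, 3.8])]
lid [(0.92, [372.4, 184.3, 204.5])]
lid [(0.65, [384.6, 178.3, 187.3])]
```

View pics/w2o.png

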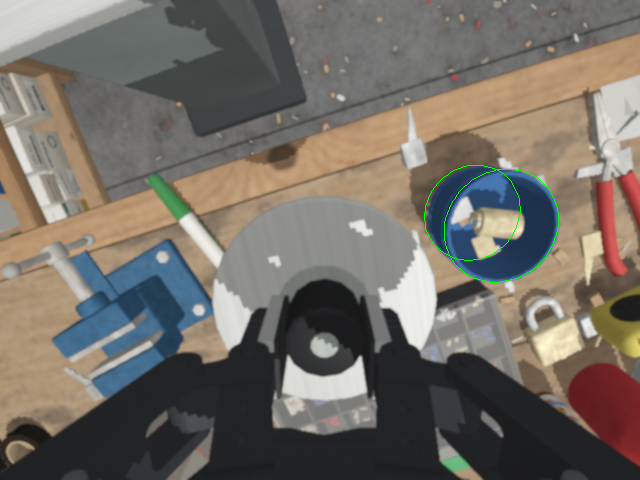

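The overlay at (420,309) matches the rim (image centre about (502,225), brass inside). The lid is gripped with its flange centred near (325,300). I'll refine both by fitting the edges.

```bash
cat > fit.py <<'E'
from h import *
from scipy.optimize import minimize
def fit(im,p,c,z,Rs,use,axes=None,org=None):
    g=cv2.GaussianBlur(im,(0,0),1.2).astype(float); gm=sum(np.hypot(cv2.Sobel(g[...,k],-1,1,0),cv2.Sobel(g[...,k],-1,0,1)) for k in range(3))
    a=np.deg2rad(np.arange(0,360,3))
    def pts(c):
        X=np.c_[c[0]+Rs*np.cos(a),c[1]+Rs*np.sin(a),a*0+z]
        if axes is not None: X=org+X@axes
        q=pix(p,X); return q[use(q)]
    def s(c):
        q=pts(c).astype(np.float32); return -np.median(cv2.remap(gm,q[:,:1],q[:,1:],cv2.INTER_LINEAR)) if len(q)>8 else 0
    best=min(((s((c[0]+i,c[1]+j)),c[0]+i,c[1]+j) for i in np.arange(-8,8.1,.5) for j in np.arange(-8,8.1,.5)))
    return best
E
python3 - <<'E'
from fit import *
o=r.get_obs(); p=imaging.camera_params('wrist'); im=cv2.imread('pics/w2.png')
print('rim outer',fit(im,p,(420,309),62,45,lambda q:q[:,0]>0)); print('rim inner',fit(im,p,(420,309),62,41.5,lambda q:q[:,0]>0))
# lid in tool frame: columns tool x, z, -y
R=Ro.from_euler('xyz',o['eef_rot'],degrees=True).as_matrix(); ax=np.array([R[:,0],R[:,2],R[:,1]])
for d in (27,29,31): print('lid',d,fit(im,p,(0,0),d,48,lambda q:(q[:,1]<330)&((q[:,0]<250)|(q[:,0]>400)|(q[:,1]<250)),ax,o['eef_pos']))
print(o['eef_pos'],o['eef_rot'])
E
```

```text
rim outer (np.float64(-337.24313213310165), np.float64(425.0), np.float64(311.0))
rim inner (np.float64(-343.9197634619645), np.float64(425.5), np.float64(311.0))
lid 27 (np.float64(-120.3911382615853), np.float64(-7.0), np.float64(2.5))
lid 29 (np.float64(-138.8909322719381), np.float64(1.0), np.float64(1.5))
lid 31 (np.float64(-146.55609600245197), np.float64(1.5), np.float64(1.5))
[387.03502897 174.46399529 233.62728632] [-90.30494052   3.05708263 -17.6864701 ]
```

Request:
move_arm(increments=[[1.5,0,0,1.3,0.4,0,-3],[1.5,0,0,1.3,0,0,0],[1.5,0,0,0,0,0,0],[1.5,0,0,0,0,0,0],[1.5,0,0,0,0,0,0]])

```text
clock: 8.05
eef_pos: [396.3, 198.3, 234.5]
eef_rot: [-89.9, -0.0, -17.9]
wrist_force: [-0.2, -0.7, -1.3]
gripper_width: 0.341
```

Run:
```python
from fit import *
o=r.get_obs(); print(o['eef_pos'].round(1),o['eef_rot'].round(2))
im,p=cap('wrist','w3'); t,pt=cap('top')
im=im[:,:,::-1].copy()
print('rim outer',fit(im,p,(421,310),62,45,lambda q:q[:,0]>0)); print('rim inner',fit(im,p,(421,310),62,41.5,lambda q:q[:,0]>0))
print('top outer',fit(t[:,:,::-1].copy(),pt,(421,310),62,45,lambda q:q[:,0]>0))
R=Ro.from_euler('xyz',o['eef_rot'],degrees=True).as_matrix(); ax=np.array([R[:,0],R[:,2],R[:,1]])
for d in (27,29,31): print('lid',d,fit(im,p,(0,0),d,48,lambda q:(q[:,1]<330)&((q[:,0]<250)|(q[:,0]>400)|(q[:,1]<250)),ax,o['eef_pos']))
```

```text
[396.3 198.3 234.5] [-8.991e+01 -3.000e-02 -1.789e+01]
rim outer (np.float64(-354.87614512897756), np.float64(419.5), np.float64(306.5))
rim inner (np.float64(-356.5675186713322), np.float64(422.0), np.float64(310.5))
top outer (np.float64(-87.54502070675395), np.float64(417.0), np.float64(302.5))
lid 27 (np.float64(-119.91540788546952), np.float64(0.5), np.float64(2.5))
lid 29 (np.float64(-209.73334298353373), np.float64(0.5), np.float64(1.5))
lid 31 (np.float64(-278.73265202053955), np.float64(1.0), np.float64(1.5))
```

Run:
```python
from h import *
p=imaging.camera_params('wrist'); im=cv2.imread('pics/w3.png')
print(r.get_obs()['eef_pos'])
a=np.linspace(0,2*np.pi,90); c=(420,308.5)
q0=pix(p,[*c,62])[0].astype(int); x0,y0=np.clip(q0-90,0,[640-180,480-180]); S=4
v=cv2.resize(im[y0:y0+150,x0:x0+180],None,fx=S,fy=S,interpolation=cv2.INTER_CUBIC)
for R,z,col in ((45,62,(0,255,0)),(41.5,62,(0,255,255)),(45,0,(0,0,255))):
    q=pix(p,np.c_[c[0]+R*np.cos(a),c[1]+R*np.sin(a),a*0+z]); cv2.polylines(v,[((q-[x0,y0]+.5)*S).round().astype(int)],True,col,1)
g=pix(p,[[*c,62],[c[0]+10,c[1],62],[c[0],c[1]+10,62]]); print(g[1]-g[0],g[2]-g[0])
cv2.imwrite('pics/w3o.png',v)
```

```text
[396.32229575 198.21822031 234.52193882]
[ 2.55740538 11.89519061] [12.50924295 -3.84002124]
```

View pics/w3o.png

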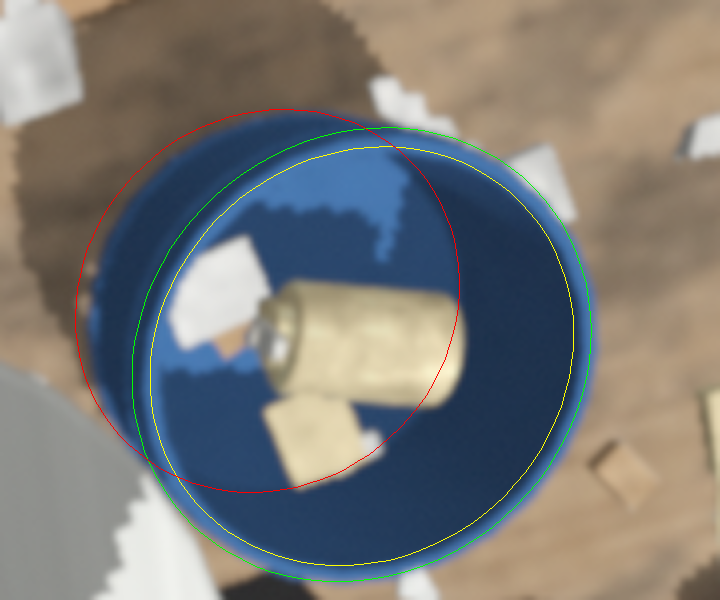

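Seen close up, the tin's rim lies about 1 mm from the overlay, which puts the tin near (421,310). Allowing for the lid's measured offset in the same camera, the TCP target is about (420,309), with a seated height of about 95.5.

Request:
move_arm(increments=[[1.5,-0.28,0,2.8,0,0,0],[1.5,-0.28,0,2.8,0,0,0],[1.5,-0.28,1,2.8,0,0,0],[1.5,-0.28,2,2.8,0,0,0],[1.5,0,3,0,0,0,0],[1.5,0,2,0,0,0,0],[1.5,0,0,0,0,0,0],[1.5,0,0,0,0,0,0],[1.5,0,0,0,0,0,0]])

```text
clock: 9.05
eef_pos: [423.6, 310.5, 153.5]
eef_rot: [-89.9, -0.1, -18.2]
wrist_force: [0.2, -0.3, -1.1]
gripper_width: 0.337
```

Request:
move_arm(increments=[[1.5,-0.3,1.5,-0.25,0,0,0],[1.5,0,1.5,0,0,0,0],[1.5,0,0,0,0,0,0],[1.5,0,0,0,0,0,0]])

```text
clock: 9.45
eef_pos: [424.1, 310.0, 130.4]
eef_rot: [-89.4, -0.6, -18.3]
wrist_force: [-0.0, 0.1, -1.7]
gripper_width: 0.335
```

Run:
```python
from h import *
o=r.get_obs(); print(o['eef_pos'].round(1),o['eef_rot'].round(2),o['wrist_force'])
im,p=cap('scene')
im2,p2=cap('wrist')
v=cv2.resize(im[130:250,130:270],None,fx=4,fy=4,interpolation=cv2.INTER_CUBIC)
cv2.imwrite('pics/d.png',np.hstack([v[:480],cv2.resize(im2,(240,180)).repeat(1,0) if 0 else v[:480,:1]])[:,:,::-1])
```

```text
[424.1 310.  130.4] [-89.42  -0.6  -18.32] [-0.002381    0.06094518 -1.68278238]
```

View pics/d.png

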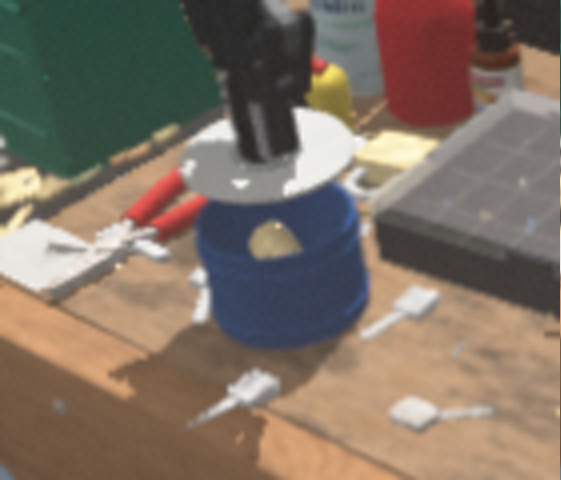

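The scene camera shows the lid level above the tin with the brass inside. The arm has drifted about 4 mm in x, so I'm correcting that while stepping down.

Request:
move_arm(increments=[[1.5,-0.36,0.5,-0.22,-0.6,0,0.6],[1.5,0,0.5,0,0,0,0],[1.5,0,0,0,0,0,0],[1.5,0,0,0,0,0,0],[1.5,0,0,0,0,0,0]])

```text
clock: 10.05
eef_pos: [420.9, 309.7, 121.7]
eef_rot: [-89.9, -0.1, -18.3]
wrist_force: [0.3, 0.5, -1.5]
gripper_width: 0.334
```

Request:
move_arm(increments=[[1.5,-0.1,0.5,-0.05,0,0,0],[1.5,0,0.5,0,0,0,0],[1.5,0,0,0,0,0,0],[1.5,0,0,0,0,0,0],[1.5,0,0,0,0,0,0]])

```text
clock: 10.55
eef_pos: [419.4, 309.4, 110.4]
eef_rot: [-90.0, -0.1, -18.3]
wrist_force: [0.1, -0.1, -1.2]
gripper_width: 0.336
```

Good. Now going in slowly, 2 mm per row, and watching the force.

Request:
move_arm(increments=[[1.5,0,0.3,0,0,0,0],[1.5,0,0.3,0,0,0,0],[1.5,0,0.2,0,0,0,0],[1.5,0,0.2,0,0,0,0],[1.5,0,0,0,0,0,0]])

```text
clock: 11.05
eef_pos: [419.6, 309.5, 99.8]
eef_rot: [-89.9, -0.1, -18.3]
wrist_force: [-0.2, 0.3, -2.2]
gripper_width: 0.338
```

Request:
move_arm(increments=[[1.5,0,0.2,0,0,0,0],[1.5,0,0.15,0,0,0,0],[1.5,0,0,0,0,0,0]])

```text
clock: 11.35
eef_pos: [419.6, 309.5, 96.0]
eef_rot: [-89.9, -0.1, -18.3]
wrist_force: [0.8, 0.3, -2.4]
gripper_width: 0.335
```

Request:
move_arm(increments=[[1.5,0,0.1,0,0,0,0],[1.5,0,0,0,0,0,0]])

```text
clock: 11.55
eef_pos: [419.9, 309.6, 95.5]
eef_rot: [-89.9, -0.1, -18.3]
wrist_force: [-0.1, 0.5, -2.2]
gripper_width: 0.337
```

Request:
move_arm(increments=[[1.5,0,0.1,0,0,0,0],[1.5,0,0.1,0,0,0,0]])

```text
clock: 11.75
eef_pos: [420.1, 309.7, 95.3]
eef_rot: [-89.9, -0.2, -18.3]
wrist_force: [-2.3, -0.8, 6.3]
gripper_width: 0.338
```

Contact comes at 95.3 against the expected 95.5, so the lid is on the rim. Releasing, then straight up.

Request:
move_arm(increments=[[3.5,0,0,0,0,0,0],[5,0,0,0,0,0,0],[6,0,0,0,0,0,0],[6,0,0,0,0,0,0],[6,0,-1,0,0,0,0],[6,0,-2,0,0,0,0],[6,0,-4,0,0,0,0],[6,0,-4,0,0,0,0],[6,0,-3,0,0,0,0],[6,0,0,0,0,0,0],[6,0,0,0,0,0,0]])

```text
clock: 12.85
eef_pos: [419.3, 309.3, 242.0]
eef_rot: [-89.8, -0.2, -18.3]
wrist_force: [0.1, 0.0, -0.6]
gripper_width: 0.702
```

Run:
```python
from h import *
o=r.get_obs(); print(o['clock'],o['eef_pos'].round(1),o['gripper_width'])
a,pa=cap('scene'); b,pb=cap('wrist')
print([(d['score'],toW(pb,d['point']).round(1)) for d in nets.pinpoint('lid','wrist')],[(d['score'],toW(pb,d['point']).round(1)) for d in nets.pinpoint('tin','wrist')])
t,pt=cap('top'); print([(d['score'],toW(pt,d['point']).round(1)) for d in nets.pinpoint('spare_tin','top')])
v=cv2.resize(a[150:250,150:250],(400,400),interpolation=cv2.INTER_CUBIC)
cv2.imwrite('pics/e.png',np.hstack([v,cv2.resize(b,(400,300))[np.r_[0:300,[299]*100]]])[:,:,::-1])
```

```text
12.85 [419.3 309.3 242. ] 0.7024767055084632
[(0.57, array([419.9, 313.7,  49.8]))] []
[(0.88, array([ 385.8, -320.5,   -2.3])), (0.46, array([418.6, 304.2,   3.6]))]
```

View pics/e.png

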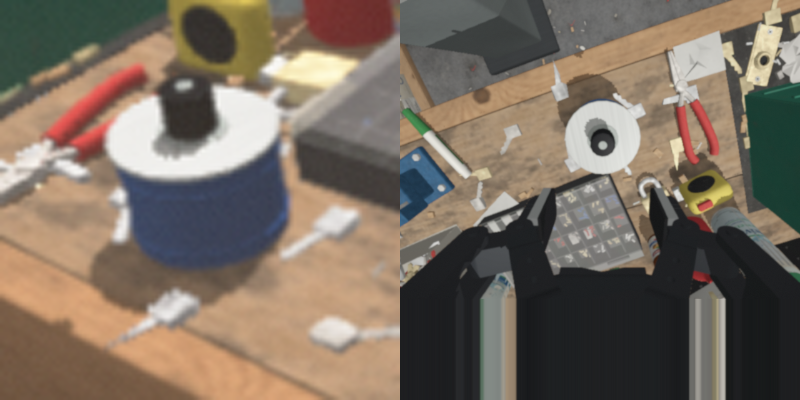

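The lid sits level on the rim all round, with its origin near z = 50 against the expected 52. The spare tin hasn't moved and the gripper is clear, so I'm handing in.

```bash
python3 -c "
from plant import r
print(r.close_job())"
```

```text
the job is handed in; nothing more can be done
None
```

I set the lid on the tin with the brass lock cylinder, let go and handed the job in at about 13 s of the 42 s allowed.

- **Seating:** the lid touched the rim at TCP height 95.3 mm, against 95.5 mm expected for a fully seated lid. The contact force was about 6 N.
- **Last look:** the scene and wrist pictures show the lid level and closed all round the rim. The network puts its origin at z ≈ 50 mm, where 52 mm is expected, within its 4 mm accuracy.
- **Empty tin:** the last top-camera reading puts it at (386, -320), against (385, -324) at the start. That is within the network's accuracy; I never went near it, and the network still finds it there.
- **Gripper:** it was clear, about 145 mm above where it released the lid.

- **Disagreements:** the edge fits of the tin's rim disagreed by up to 4 mm, and the top-camera fit was off by up to 7 mm. I used the tin position from the close overlay and the networks instead. After release the network no longer reported the covered tin in the wrist picture.

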